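# Load the photometer and hold its shutter open

### The arm

A 6-joint arm with a two-finger parallel gripper is mounted at the origin on the work surface. World frame = base frame: x ahead of the robot, y to its left, z up, the work surface at z = 0. Lengths are in m, angles in rad, forces in N, time in s.
With the tool pointing down it reaches from about 0.2 to 0.875 m from the base axis. Payload 3.4 kg.
Tool frame: the origin (TCP) lies between the finger pads; the fingertips stand 11 mm ahead of it and the grasp point (between the pads) lies 8 mm behind it; z points along the fingers, y is the line along which they close (so a half turn about z gives the same grasp; the last joint's range is limited). The gripper opens to 94 mm and grips with 3 to 60 N. Pads are 16 mm wide; open, the fingers measure 119 mm over their backs; the gripper's body (75 mm by 177 mm) begins 78 mm behind the grasp point.
Start: joints at [-1.221, 0.276, 1.505, -0, 1.361, -0.121], TCP at [0.261, -0.512, 0.216] pointing down, gripper open.
Joint ranges: [-2.89, 2.89], [-0.75, 2.08], [0.22, 2.7], [-1.18, 4.32], [0.11, 2.71], [-2.7, 2.7]. Speed limits (rad/s): [2.57, 2.57, 3.14, 3.14, 3.14, 3.14].

### API

Orientations are given as a unit quaternion [w, x, y, z].
In Python, from plant import telemetry, cams, job gives the robot as it stands. The module is installed in compiled form; this text tells all that it offers.
- The arm moves only by the tool servo_tool, never from a script. Its argument "moves" is a list of rows, each a list of 3 entries, a list of its own where there are three numbers: the shift along the tool's x, y, z in m, then the turn about the tool's z in degrees, then the finger opening in m, from 0 to 0.094. A call has exactly 8 rows; each row shifts and turns the commanded pose from where the row before left it, along the tool's axes as they then stand; what a row does not reach is not made up. A row lasts 1/12 s, in which the tool goes at most 41.7 mm and 7.16 degrees, less where a joint would pass 70% of its speed; a pose out of reach is approached as far as the arm can. A call with a gripper value outside its range is refused whole. The fingers move at their own pace and stop on an object; "newtons" is the grip in N (left out, the last holds). Time passes only in rows, so rows that do not move let the fingers close, or fill a call up. It gives the time, the measured TCP pose, the force, the opening and the grip force at its end, in the units of the state.
- telemetry.get_state(): the state, without advancing time (a new reading comes with each control period).
- cams.capture(name): name is "scene" or "top" or "wrist"; returns (picture, depth): 420x560x3 uint8, red, green, blue; 420x560 float32, m along the optical axis (not along the pixel's ray), 0 where there is no reading.
- cams.camera_info(name): a dict with "K" (3x3 intrinsics, pixels), "position" and "rotation" of the camera in the world. Camera axes: x right, y up, looking along -z (the intrinsics and any distortion apply to the point x, -y, -z); pixel columns grow to the right and rows downward; lengths in m; the calibration is good to about 2 mm. A picture is of the moment at which its call begins: read the wrist's pose just before it. camera_info takes no time and is no camera call; for the wrist camera it gives the pose at the moment of the call.
- job.hand_in(): hands the job in; it is judged then, once.
The state is a dict: "time": time; "joint_pos": joint angles; "joint_velocities": joint speeds; "tau": joint torques, N m; "tcp_pos": TCP position; "tool_rot": TCP orientation; "ft_force": force on the tool from outside, world axes, zero at the start; "torque": the same for the moment, N m; "finger_gap": finger opening in m; "grasp_force": force on a finger pad.
Only numpy, scipy, OpenCV 4.12 (cv2) and the standard library are available. Lean on these libraries where they do the work, as an engineer would, in place of code of your own. Each camera call takes 0.05 s, during which the arm holds its last target. There are 200 camera calls.

### The job

Take the one tall tube out of the rack, stand it upright in the round well on top of the photometer, fully down, and let go of it. Then pull the photometer's spring-return shutter slide out by its upright post until its pointer is level with the steel mark clip, and finish there: your program ends while the gripper is still holding the slide still at the mark. Leave the short tubes and everything else on the bench where they are.

Things in the scene. Friction and masses are not known exactly. Their poses are not given: they have to be found in the camera images.
- tall_tube: the one tall tube of three: round capped amber glass, black cap flush with the wall, 16 mm diameter, 120 mm long, 20 to 40 g, rounded foot. Starts upright in one of the rack's three holes, 75 mm proud of the rack top (the short ones 30 mm). Origin at the centre of its foot, z along the tube towards the cap
- rack: fixed grey plastic block, 50 (x) x 150 (y) x 55 mm (z) high, with three holes 17.5 mm wide and 45 mm deep (floor 10 mm above the bench) in a row along its y axis at y = -45, 0, 45 mm. Origin at the centre of its underside, z up
- reader: the photometer: fixed white case 150 (x) x 180 (y) x 100 mm high, flat screen and keys on top. From its front face (x = -75 mm, roughly towards the robot) a white bed, 74 mm wide, top 30 mm above the bench, runs out to x = -235 mm; the shutter slide runs on it. Origin at the centre of the case's underside, x away from the robot, z up
- reader_mouth (a point): centre of the mouth of the round tube well in the top of the reader, 100 mm above the bench, inside a grey square frame, at the reader's x = -10, y = -45 mm. The well is 18.5 mm wide, its mouth chamfered 3 mm, 45 mm deep
- reader_well (a point): centre of the flat floor of the same well, 55 mm above the bench; a seated tube's foot is here. z up
- shutter (a joint): how far the shutter slide is pulled out of the reader, in m: 0 fully in (its rest), growing as it is pulled along the reader's -x axis; end stop at 0.11, past the mark. A spring pulls it back with 3.2 N at 0 plus 40 N per m of travel: it snaps in when let go
- post_top (a point): centre of the top of the slide's handle: an upright square aluminium post, 14 x 14 mm, sides along the reader's x and y, from 42 to 95 mm above the bench; fully in, its centre is 50 mm in front of the reader's face. A thin pointer at its foot, in line with its centre, sticks out 25 mm to the -y side towards the mark. Axes like the reader's
- mark_clip: the mark: small dark steel clip fixed on the bed beside the slide (reader's -y side), 20 x 10 mm, with an upright blade 3 mm thick, top 48 mm above the bench. The slide is at the mark when its pointer (and post centre) is level with the blade along the reader's x: 45 to 75 mm of pull. Origin on the bed under the blade; axes like the reader's
- short_tube_a: one of two short capped amber tubes, 16 mm diameter, 75 mm long, in the rack; same make as the tall one; origin at the centre of its foot, z along the tube
- short_tube_b: the other short capped amber tube, 16 mm diameter, 75 mm long, in the rack; origin at the centre of its foot, z along the tube
- dish: closed clear Petri dish, 64 mm diameter, 16 mm high, lying on the bench; origin at the centre of its underside; bystander
- slide_box: cardboard box of slides, 85 x 35 x 30 mm high; origin at the centre of its underside; bystander
- oil_bottle: small bottle, 28 mm diameter, 70 mm high; origin at the centre of its underside; bystander
- reagent_jar: amber jar, 56 mm diameter, 75 mm high; origin at the centre of its underside; bystander
- counter_block: black hand-counter case, 70 x 50 x 35 mm high; origin at the centre of its underside; bystander
- cap_block: white block 50 x 50 x 25 mm with a grey button 12 mm high on top; origin at the centre of its underside; bystander

How it is judged:
By the outcome, as a careful person would: the job done as asked, in the order asked, and still so for the second after the job is handed in, while the arm keeps its last pose, push and grip.
It also fails if it takes over 51 s, if anything falls off the work surface, if the arm or the gripper's body presses on something with over 40 N, if the wrist force passes 120 N, or if a joint passes its speed limit or range.

## Working session

There is one attempt and no reset: what is moved stays moved. The work goes in short steps, Python scripts to look and compute and a tool call to move; the robot and the scene stay as the last step left them, time stands still between calls to the robot, and variables do not carry over. Pictures are saved under pics/ and viewed, at most 10 in all, crops included, and the job is handed in when it is done.

Besides the shell and the picture viewer there is one more tool, called after "Emit:" in YAML: its name, and indented under it one key for each argument. servo_tool: Moves the arm, as the interface text tells. Its arguments: {"type":"object","properties":{"moves":{"type":"array","items":{"type":"array"}},"newtons":{"type":"number"}},"required":["moves"]}

```bash
mkdir -p pics; cat > h.py <<'E'
import numpy as np, cv2
from plant import telemetry, cams, job
def cap(n):
    i=cams.camera_info(n); p,d=cams.capture(n); return p,d,i
def ray(i,u,v):
    K=np.array(i["K"]); R=np.array(i["rotation"])
    d=R@np.array([(u-K[0,2])/K[0,0],-(v-K[1,2])/K[1,1],-1.]); return np.array(i["position"]),d
def onz(i,u,v,z):
    o,d=ray(i,u,v); return o+d*(z-o[2])/d[2]
def cloud(i,d):
    K=np.array(i["K"]); R=np.array(i["rotation"]); v,u=np.mgrid[:d.shape[0],:d.shape[1]]
    c=np.stack([(u-K[0,2])/K[0,0]*d,-(v-K[1,2])/K[1,1]*d,-d],-1)
    return c@R.T+np.array(i["position"])
def proj(i,P):
    K=np.array(i["K"]); R=np.array(i["rotation"]); c=(np.asarray(P)-np.array(i["position"]))@R
    return np.array([K[0,2]+K[0,0]*c[0]/-c[2],K[1,2]-K[1,1]*c[1]/-c[2]])
def save(p,n): cv2.imwrite(f"pics/{n}.png",p[:,:,::-1])
E
python3 - <<'E'
from h import *
import pickle
D={}
for n in ["top","scene"]:
    p,d,i=cap(n); D[n]=(p,d,i); save(p,n); print(n,i,d.min(),d.max())
pickle.dump(D,open("d.pkl","wb"))
print(telemetry.get_state())
E
```

```text
top {'K': array([[516.69966402,   0.        , 271.05027781],
       [  0.        , 516.69966402, 205.36346515],
       [  0.        ,   0.        ,   1.        ]]), 'position': array([3.44741706e-01, 1.00957589e-03, 1.54906082e+00]), 'rotation': array([ 0.70699468,  0.02923321, -0.03518522, -0.70573787])} 0.0 2.4276474
scene {'K': array([[412.58586665,   0.        , 281.09859231],
       [  0.        , 412.58586665, 212.81681544],
       [  0.        ,   0.        ,   1.        ]]), 'position': array([ 1.03698487, -0.31011289,  0.90704887]), 'rotation': array([0.81636269, 0.28581535, 0.16331814, 0.47454054])} 0.0 3.3427176
{'time': 0.1, 'joint_pos': array([-1.22099370e+00,  2.76521601e-01,  1.50593452e+00, -7.77803769e-05,
        1.36069406e+00, -1.20978407e-01]), 'joint_velocities': array([ 1.16502191e-04, -5.91171240e-05, -3.42046465e-03, -6.37250889e-05,
        4.23722103e-04, -1.27491063e-03]), 'tau': array([ 1.61067033e-03, -4.05457485e+01, -2.37780637e+01,  7.03092059e-02,
        2.98646756e-02, -4.44035140e-05]), 'tcp_pos': array([ 0.26063188, -0.51202398,  0.21572571]), 'tool_rot': array([-7.69331553e-04,  9.72421144e-01,  2.33230595e-01, -1.26685849e-04]), 'ft_force': array([-0.79460634, -1.38465397, -0.58079297]), 'torque': array([0.01766965, 0.03614364, 0.01617467]), 'grasp_force': 0.0, 'finger_gap': 0.09418748999442421}
```

```bash
sed -i 's/^def cap(n):/def Rq(q):\n    from scipy.spatial.transform import Rotation as Q\n    q=np.array(q); return Q.from_quat(q[[1,2,3,0]]).as_matrix()\ndef cap(n):/; s/R=np.array(i\["rotation"\])/R=Rq(i["rotation"])/' h.py; python3 -c "
import h,cv2,numpy as np,pickle
D=pickle.load(open('d.pkl','rb'))
a=cv2.resize(D['top'][0][:,:,::-1],(800,600),interpolation=3);cv2.imwrite('pics/top2.png',a)
p,d,i=D['top']; C=h.cloud(i,d); print(C[200:210:9,100:560:60].round(3))"
```

```text
[[[ 0.501  0.502  0.001]
  [ 0.501  0.321  0.007]
  [ 0.503  0.142 -0.007]
  [ 0.503 -0.039 -0.005]
  [ 0.503 -0.219  0.003]
  [ 0.503 -0.401  0.   ]
  [ 0.504 -0.584 -0.002]
  [ 0.504 -0.762  0.007]]

 [[ 0.474  0.502 -0.002]
  [ 0.474  0.321  0.004]
  [ 0.476  0.142 -0.007]
  [ 0.475 -0.039  0.002]
  [ 0.476 -0.22  -0.001]
  [ 0.476 -0.4    0.003]
  [ 0.477 -0.583 -0.002]
  [ 0.477 -0.765 -0.001]]]
```

View pics/top.png

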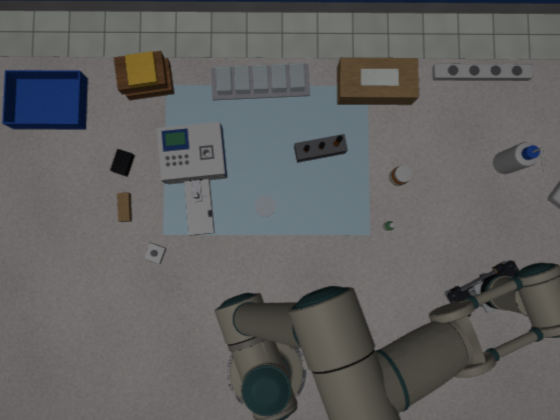

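View pics/scene.png

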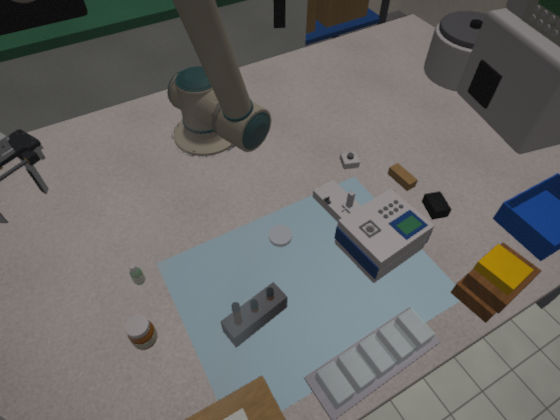

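```bash
python3 -c "
import cv2,numpy as np
t=cv2.imread('pics/top.png');s=cv2.imread('pics/scene.png')
f=lambda a,x,y,w,h:cv2.resize(a[y:y+h,x:x+w],(400,300),interpolation=cv2.INTER_CUBIC)
o=np.vstack([np.hstack([f(t,150,115,80*2,120),f(t,290,125,64,48)]),np.hstack([f(s,300,170,140,105),f(s,210,275,88,66)])])
cv2.imwrite('pics/c.png',o)"
```

```text
(no output)
```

View pics/c.png

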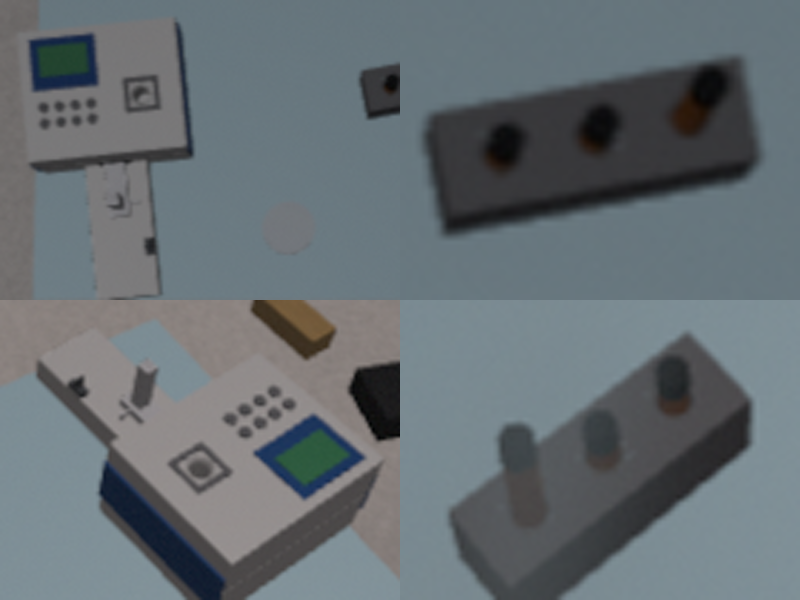

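```bash
python3 - <<'E'
from h import *; import pickle
D=pickle.load(open('d.pkl','rb')); T=D['top'][2]; S=D['scene'][2]
L=lambda x,y:(150+x*.4,115+y*.4); Rr=lambda x,y:(290+(x-400)*.16,125+y*.16)
S1=lambda x,y:(300+x*.35,170+(y-300)*.35); S2=lambda x,y:(210+(x-400)*.22,275+(y-300)*.22)
def tri(a,b):
    o1,d1=ray(T,*a);o2,d2=ray(S,*b)
    s=np.linalg.lstsq(np.c_[d1,-d2],o2-o1,rcond=None)[0]; p,q=o1+s[0]*d1,o2+s[1]*d2
    return ((p+q)/2).round(4),np.linalg.norm(p-q).round(4)
print("tallcap",tri(Rr(711,80),S2(517,432)))
print("well",tri(L(141,93),S1(200,468)))
print("post",tri(L(115,198),S1(148,367)))
print("clip",tri(L(151,243),S1(75,380)))
for n,p,z in [("tube",Rr(711,80),.13),("rackL",Rr(430,115),.055),("rackR",Rr(740,60),.055),("rackB",Rr(445,230),.055),("well",L(141,93),.1),("clip",L(151,243),.048),("post",L(115,198),.095)]: print(n,onz(T,*p,z).round(4))
print("case",[onz(T,*L(*c),.1).round(3)[:2] for c in [(20,33),(178,18),(190,148),(28,162)]])
st=telemetry.get_state(); R=Rq(st['tool_rot']); w=cams.camera_info("wrist"); print(R.round(3)); print("wristcam in tool",R.T@(w['position']-st['tcp_pos']), (R.T@Rq(w['rotation'])).round(3),w['K'])
E
```

```text
tallcap (array([ 0.6646, -0.2012,  0.1316]), np.float64(0.0026))
well (array([0.6299, 0.1744, 0.0971]), np.float64(0.0031))
post (array([0.5111, 0.2044, 0.0922]), np.float64(0.0067))
clip (array([0.4619, 0.1655, 0.0465]), np.float64(0.0007))
tube [ 0.6644 -0.2026  0.13  ]
rackL [ 0.6642 -0.081   0.055 ]
rackR [ 0.691  -0.2272  0.055 ]
rackB [ 0.6095 -0.0879  0.055 ]
well [0.6284 0.1727 0.1   ]
clip [0.4616 0.165  0.048 ]
post [0.5089 0.2011 0.095 ]
case [array([0.697, 0.311]), array([0.715, 0.132]), array([0.565, 0.116]), array([0.549, 0.299])]
[[ 0.891  0.454 -0.001]
 [ 0.454 -0.891  0.001]
 [ 0.    -0.002 -1.   ]]
wristcam in tool [ 0.0733776  -0.00083361 -0.16821973] [[ 0.     0.968  0.251]
 [ 1.    -0.    -0.001]
 [-0.001  0.251 -0.968]] [[325.77935094   0.         282.16139949]
 [  0.         325.77935094 203.19708478]
 [  0.           0.           1.        ]]
```

Emit:
servo_tool:
  moves:
    - [[0.031,-0.006,-0.002],0,0.094]
    - [[0.031,-0.006,-0.002],0,0.094]
    - [[0.031,-0.006,-0.002],0,0.094]
    - [[0.031,-0.006,-0.002],0,0.094]
    - [[0.031,-0.006,-0.002],0,0.094]
    - [[0.031,-0.006,-0.002],0,0.094]
    - [[0.031,-0.006,-0.002],0,0.094]
    - [[0.031,-0.006,-0.002],0,0.094]

```text
time: 0.77
tcp_pos: [0.4609, -0.3559, 0.2322]
tool_rot: [-0.0, 0.972, 0.233, -0.0]
ft_force: [0.2, -0.7, -0.5]
finger_gap: 0.0939
grasp_force: 0.0
```

Emit:
servo_tool:
  moves:
    - [[0.031,-0.006,-0.002],0,0.06]
    - [[0.031,-0.006,-0.002],0,0.06]
    - [[0.031,-0.006,-0.002],0,0.06]
    - [[0.031,-0.006,-0.002],0,0.06]
    - [[0.031,-0.006,-0.002],0,0.06]
    - [[0.031,-0.006,-0.002],0,0.06]
    - [[0.031,-0.006,-0.002],0,0.06]
    - [[0.031,-0.006,-0.002],0,0.06]

```text
time: 1.43
tcp_pos: [0.6601, -0.2007, 0.2479]
tool_rot: [-0.0, 0.972, 0.233, -0.001]
ft_force: [0.1, -0.9, 0.0]
finger_gap: 0.0601
grasp_force: 0.0
```

Emit:
servo_tool:
  moves:
    - [[0,0,0],-7,0.06]
    - [[0,0,0],-7,0.06]
    - [[0,0,0],-7,0.06]
    - [[0,0,0],-7,0.06]
    - [[0,0,0],-7,0.06]
    - [[0,0,0],-7,0.06]
    - [[0,0,0],-7,0.06]
    - [[0,0,0],-7,0.06]

```text
time: 2.1
tcp_pos: [0.6591, -0.2018, 0.2477]
tool_rot: [-0.001, 0.747, 0.665, -0.0]
ft_force: [-0.6, -0.5, -0.5]
finger_gap: 0.0601
grasp_force: 0.0
```

Emit:
servo_tool:
  moves:
    - [[0,0,0],-7,0.06]
    - [[0,0,0],-7,0.06]
    - [[0,0,0],-3,0.06]
    - [[0,0,0],0,0.06]
    - [[0,0,0],0,0.06]
    - [[0,0,0],0,0.06]
    - [[0,0,0],0,0.06]
    - [[0,0,0],0,0.06]

```text
time: 2.77
tcp_pos: [0.6593, -0.2019, 0.2484]
tool_rot: [-0.0, 0.643, 0.766, -0.0]
ft_force: [1.5, 0.5, 0.5]
finger_gap: 0.06
grasp_force: 0.0
```

```bash
python3 - <<'E'
from h import *; import pickle
p,d,i=cap("wrist"); pickle.dump((p,d,i),open("w1.pkl","wb")); save(p,"w1"); print(i['position'])
E
```

```text
[ 0.64696625 -0.12927295  0.41661277]
```

View pics/w1.png

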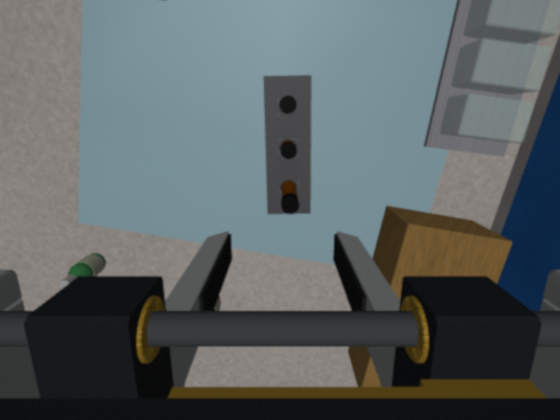

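```bash
python3 - <<'E'
from h import *; import pickle
p,d,i=pickle.load(open("w1.pkl","rb")); st=telemetry.get_state(); t=st['tcp_pos']
g=cv2.cvtColor(p,cv2.COLOR_RGB2GRAY); m=(g<45).astype(np.uint8); m[215:]=0
n,l,s,c=cv2.connectedComponentsWithStats(m)
for k in range(1,n):
    if s[k,4]>60: print(s[k],c[k].round(1))
for uv,z in [((290,203),.13),((288.3,104),.085),((289,149.5),.085)]: print(onz(i,*uv,z).round(4))
# rack outline: gray top
h=cv2.cvtColor(p,cv2.COLOR_RGB2HSV)[60:230,240:330]; mm=((h[...,1]<60)).astype(np.uint8)
cs,_=cv2.findContours(mm,0,1); c=max(cs,key=cv2.contourArea); r=cv2.minAreaRect(c); print(r)
b=cv2.boxPoints(r)+[240,60]; P=np.array([onz(i,*q,.055)[:2] for q in b]); print(P.round(4),P.mean(0))
C=cloud(i,d); print("depth z tall",C[200:206,287:293,2].mean(), "rack",C[120:130,275:300,2].mean())
# triangulate cap with top view
T=pickle.load(open('d.pkl','rb'))['top'][2]
o1,d1=ray(i,290,203);o2,d2=ray(T,290+311*.16,125+80*.16); q=np.linalg.lstsq(np.c_[d1,-d2],o2-o1,rcond=None)[0]; print(o1+q[0]*d1,o2+q[1]*d2)
R=Rq(st['tool_rot']); print("tip proj",proj(i,t+R@[0,0,.011]),proj(i,t+R@[0,0,.12]),t,R.round(3))
E
```

```text
[ 509   75   51  140 3663] [542.3 167.2]
[280  96  16  18 224] [287.5 104.1]
[280 141  17  18 237] [288.1 149.4]
[281 181  18  32 464] [289.2 197.6]
[ 0.6668 -0.2013  0.13  ]
[ 0.6504 -0.1148  0.085 ]
[ 0.6589 -0.1579  0.085 ]
((44.5, 84.5), (169.0, 89.0), 90.0)
[[ 0.5941 -0.0794]
 [ 0.6843 -0.0636]
 [ 0.7226 -0.2432]
 [ 0.62   -0.2612]] [ 0.6552349  -0.16185045]
depth z tall 0.13028287282857443 rack 0.0565440252770741
[ 0.66778309 -0.20484244  0.11584226] [ 0.66764946 -0.20464889  0.11578438]
tip proj [281.48606675 247.67686299] [281.74034941 201.85455393] [ 0.65929796 -0.20191938  0.24842944] [[-0.173  0.985 -0.   ]
 [ 0.985  0.173 -0.   ]
 [-0.    -0.    -1.   ]]
```

Emit:
servo_tool:
  moves:
    - [[-0.001,0.004,0.02],0,0.06]
    - [[0,0.003,0.02],0,0.06]
    - [[0,0,0.02],0,0.06]
    - [[0,0,0.02],0,0.06]
    - [[0,0,0.02],0,0.06]
    - [[0,0,0.02],0,0.06]
    - [[0,0,0.02],0,0.06]
    - [[0,0,0.011],0,0.06]

```text
time: 3.48
tcp_pos: [0.6651, -0.2012, 0.0949]
tool_rot: [-0.002, 0.643, 0.766, -0.001]
ft_force: [-1.0, 0.1, -1.1]
finger_gap: 0.0599
grasp_force: 0.0
```

Emit:
servo_tool:
  moves:
    - [[0,0,0],0,0.03]
    - [[0,0,0],0,0.02]
    - [[0,0,0],0,0.01]
    - [[0,0,0],0,0.01]
    - [[0,0,0],0,0.01]
    - [[0,0,0],0,0.01]
    - [[0,0,0],0,0.01]
    - [[0,0,0],0,0.01]
  newtons: 12

```text
time: 4.15
tcp_pos: [0.6667, -0.2018, 0.0982]
tool_rot: [0.001, 0.643, 0.766, 0.0]
ft_force: [-1.1, 0.0, 0.9]
finger_gap: 0.0153
grasp_force: 12.0
```

Emit:
servo_tool:
  moves:
    - [[0,0,-0.008],0,0.01]
    - [[0,0,-0.016],0,0.01]
    - [[0,0,-0.018],0,0.01]
    - [[0,0,-0.02],0,0.01]
    - [[0,0,-0.02],0,0.01]
    - [[0,0,-0.02],0,0.01]
    - [[0,0,-0.02],0,0.01]
    - [[0,0,-0.01],0,0.01]

```text
time: 4.82
tcp_pos: [0.6673, -0.2021, 0.2329]
tool_rot: [0.002, 0.643, 0.766, 0.001]
ft_force: [-0.2, 0.6, 0.1]
finger_gap: 0.0152
grasp_force: 12.0
```

```bash
python3 - <<'E'
from h import *
s=telemetry.get_state(); R=Rq(s['tool_rot']); t=s['tcp_pos']; print(t,s['ft_force'],s['finger_gap'],s['joint_pos'])
for tgt in [(.57,.10),(.629,.174)]: print(tgt,(R.T@(np.array([*tgt,t[2]])-t)).round(4))
E
```

```text
[ 0.66730117 -0.20205137  0.23291313] [-0.2429427   0.61528639  0.144832  ] 0.015163737650306314 [-3.93715106e-01  4.54358551e-01  1.18803237e+00 -2.93647009e-06
  1.49474574e+00 -5.67805153e-01]
(0.57, 0.1) [ 0.3143 -0.0435 -0.0009]
(0.629, 0.174) [ 0.377   0.0274 -0.0008]
```

Emit:
servo_tool:
  moves:
    - [[0.02,0.003,0],-0.5,0.01]
    - [[0.036,0.003,0],-0.5,0.01]
    - [[0.04,0.004,0],-1,0.01]
    - [[0.04,0.004,0],-1,0.01]
    - [[0.04,0.004,0],-1,0.01]
    - [[0.04,0.004,0],-1,0.01]
    - [[0.036,0.003,0],0,0.01]
    - [[0.02,0.002,0],0,0.01]

```text
time: 5.48
tcp_pos: [0.6322, 0.0737, 0.2294]
tool_rot: [-0.001, 0.608, 0.794, 0.0]
ft_force: [0.4, -1.2, 0.3]
finger_gap: 0.0159
grasp_force: 12.0
```

Emit:
servo_tool:
  moves:
    - [[0,0,0],5,0.01]
    - [[0,0,0],5,0.01]
    - [[0,0,0],0,0.01]
    - [[0,0,0],0,0.01]
    - [[0,0,0],0,0.01]
    - [[0,0,0],0,0.01]
    - [[0,0,0],0,0.01]
    - [[0,0,0],0,0.01]

```text
time: 6.15
tcp_pos: [0.6337, 0.0691, 0.2294]
tool_rot: [-0.0, 0.676, 0.737, -0.0]
ft_force: [-0.1, -0.1, -0.4]
finger_gap: 0.016
grasp_force: 12.0
```

```bash
python3 - <<'E'
from h import *; import pickle
s=telemetry.get_state(); p,d,i=cap("wrist"); pickle.dump((p,d,i,s),open("w2.pkl","wb")); save(p,"w2"); print(s['tcp_pos'],s['tool_rot'])
E
```

```text
[0.63373999 0.06912151 0.22940871] [-1.32261895e-05  6.75784491e-01  7.37099260e-01 -5.06303421e-05]
```

View pics/w2.png

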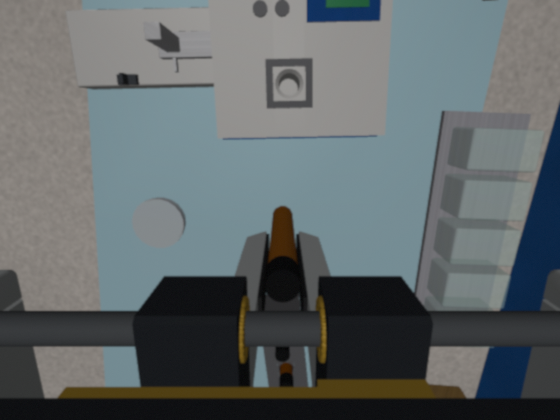

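```bash
python3 - <<'E'
from h import *; import pickle
p,d,i,s=pickle.load(open("w2.pkl","rb")); t=s['tcp_pos'];R=Rq(s['tool_rot'])
g=cv2.cvtColor(p,cv2.COLOR_RGB2GRAY); x0,y0=250,48; c=g[y0:120,x0:328]; print(c[::6,::6])
m=(c<cv2.threshold(c,0,255,cv2.THRESH_OTSU)[0]).astype(np.uint8)
cs,_=cv2.findContours(m,0,1); k=sorted([q for q in cs if 1000<cv2.contourArea(q)<4000],key=cv2.contourArea)[-1]
r=cv2.minAreaRect(k); u=np.array(r[0])+[x0,y0]; print("frame",u,r)
b=np.array([onz(i,*(q+[x0,y0]),.1)[:2] for q in cv2.boxPoints(r)]); print(b.round(4),b.mean(0))
cs2,h=cv2.findContours(m,cv2.RETR_CCOMP,1); 
for q in cs2: 
  if cv2.contourArea(q)>100: print("c",cv2.contourArea(q),np.array(cv2.minAreaRect(q)[0])+[x0,y0],cv2.minAreaRect(q)[1:])
C=cloud(i,d); print("case top z",np.median(C[112:130,230:370,2]), "frame z",np.median(C[95:105,268:310,2]))
W=onz(i,*u,.1); print("well",W,"tool shift",R.T@(W-t))
print("foot proj",proj(i,t+R@[0,0,.088]),proj(i,t+R@[0,0,.08]),proj(i,t+R@[0,0,-.032]))
# tube axis in image
hsv=cv2.cvtColor(p,cv2.COLOR_RGB2HSV); mt=((hsv[...,0]<20)&(hsv[...,1]>120)).astype(np.uint8)
for row in range(206,262,6):
  xs=np.where(mt[row,255:315])[0]+255
  if len(xs): print(row,xs.min(),xs.max())
# two-view height check of well against top/scene
D=pickle.load(open('d.pkl','rb'))
for n,uv in [("top",(150+141*.4,115+93*.4)),("scene",(300+200*.35,170+168*.35))]:
  o1,d1=ray(i,*u);o2,d2=ray(D[n][2],*uv); q=np.linalg.lstsq(np.c_[d1,-d2],o2-o1,rcond=None)[0]; print(n,o1+q[0]*d1,o2+q[1]*d2)
E
```

```text
[[148 147 147 148 150 151 151 150 149 148 146 145 145]
 [147 147 148 148 151 150 151 151 150 148 146 145 145]
 [147 148 147  81  81  78  78  77  77  77  78 145 145]
 [147 148 147  78 109 110 114 114 122 109  76 146 145]
 [147 146 147  77 149 115  85  90 124 142  75 146 145]
 [146 147 147  77 144  78  92  69  90 142  76 145 145]
 [146 147 147  76 135 123 149 149  72 141  74 145 145]
 [146 146 147  76 143 137 149 148 125 143  75 145 144]
 [146 147 147  76 141 146 137 139 147 143  74 145 143]
 [146 146 146  75  81  77  78  75  74  74  73 145 144]
 [146 145 145 115 113 123 122 130 128 138 137 144 143]
 [145 146 146 146 147 147 146 146 147 145 145 144 144]]
frame [289.   82.5] ((39.0, 34.5), (49.0, 46.0), 90.0)
[[0.6097 0.1907]
 [0.6485 0.1941]
 [0.6529 0.1546]
 [0.6127 0.151 ]] [0.63092993 0.17259814]
c 225.0 [288.54999924  77.64999962] ((24.183053970336914, 17.819091796875), 8.13010311126709)
c 2203.0 [289.   82.5] ((49.0, 46.0), 90.0)
c 1203.5 [288.5  83. ] ((35.0, 36.0), 0.0)
case top z 0.10004412797870224 frame z 0.10060380852132425
well [0.63089729 0.1729515  0.1       ] tool shift [0.10369223 0.00617482 0.12940307]
foot proj [281.7505224  211.57601765] [281.73811734 214.36183084] [281.43032633 283.48268385]
212 275 289
218 274 290
224 273 291
230 273 292
236 272 292
242 271 293
248 270 295
254 268 296
260 267 297
top [0.6310443  0.1743346  0.08643693] [0.63104584 0.1743174  0.0864352 ]
scene [0.63089976 0.17297476 0.09977189] [0.63200796 0.17411551 0.09990023]
```

Emit:
servo_tool:
  moves:
    - [[0.012,0.001,0],0,0.01]
    - [[0.02,0.001,0],0,0.01]
    - [[0.025,0.001,0],0,0.01]
    - [[0.024,0.001,0],0,0.01]
    - [[0.015,0.001,0],0,0.01]
    - [[0.0076,0.001,0.005],0,0.01]
    - [[0,0,0.015],0,0.01]
    - [[0,0,0],0,0.01]

```text
time: 6.87
tcp_pos: [0.6291, 0.1734, 0.2066]
tool_rot: [-0.001, 0.675, 0.738, -0.002]
ft_force: [-1.5, 0.3, -1.5]
finger_gap: 0.0155
grasp_force: 12.0
```

```bash
python3 - <<'E'
from h import *; import pickle
s=telemetry.get_state(); p,d,i=cap("wrist"); pickle.dump((p,d,i,s),open("w3.pkl","wb")); t=s['tcp_pos'];R=Rq(s['tool_rot'])
print(t,R.T@(np.array([.6309,.1728,.1])-t), proj(i,[.6309,.1728,.1]))
save(cv2.resize(p[130:330,180:390],(630,600),interpolation=cv2.INTER_CUBIC),"w3")
E
```

```text
[0.62911985 0.17342237 0.20658867] [-0.00065573  0.00224209  0.10657976] [284.31885648 206.41698768]
```

View pics/w3.png

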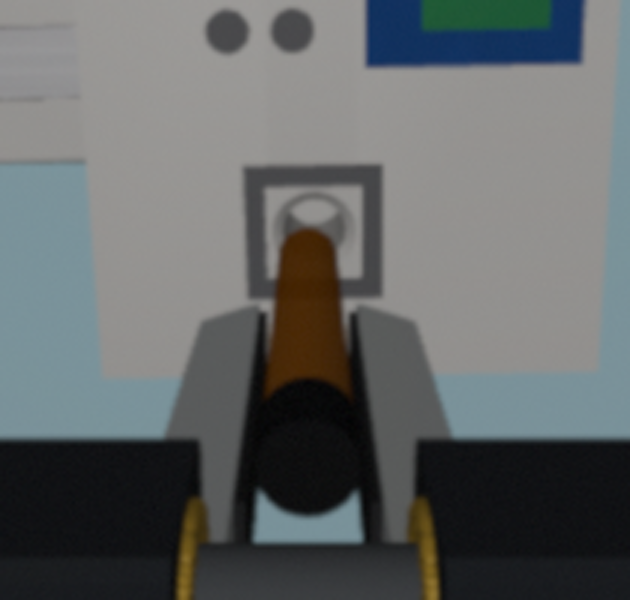

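Emit:
servo_tool:
  moves:
    - [[0,0.001,0],0,0.01]
    - [[-0.0005,0.001,0.004],0,0.01]
    - [[0,0,0.008],0,0.01]
    - [[0,0,0.008],0,0.01]
    - [[0,0,0.008],0,0.01]
    - [[0,0,0.008],0,0.01]
    - [[0,0,0.006],0,0.01]
    - [[0,0,0],0,0.01]

```text
time: 7.58
tcp_pos: [0.6317, 0.1726, 0.1653]
tool_rot: [-0.001, 0.676, 0.737, -0.001]
ft_force: [-1.1, 0.1, -0.1]
finger_gap: 0.0158
grasp_force: 12.0
```

Emit:
servo_tool:
  moves:
    - [[0,0,0.004],0,0.01]
    - [[0,0,0.004],0,0.01]
    - [[0,0,0.004],0,0.01]
    - [[0,0,0.003],0,0.01]
    - [[0,0,0.002],0,0.01]
    - [[0,0,0.002],0,0.01]
    - [[0,0,0],0,0.01]
    - [[0,0,0],0,0.01]

```text
time: 8.25
tcp_pos: [0.6321, 0.173, 0.1479]
tool_rot: [-0.001, 0.676, 0.737, -0.001]
ft_force: [-2.9, 0.9, -0.9]
finger_gap: 0.0156
grasp_force: 12.0
```

Emit:
servo_tool:
  moves:
    - [[0,0,0.001],0,0.01]
    - [[0,0,0.001],0,0.01]
    - [[0,0,0.001],0,0.01]
    - [[0,0,0.001],0,0.01]
    - [[0,0,0.001],0,0.01]
    - [[0,0,0],0,0.01]
    - [[0,0,0],0,0.01]
    - [[0,0,0],0,0.01]

```text
time: 8.92
tcp_pos: [0.6322, 0.173, 0.1434]
tool_rot: [-0.0, 0.676, 0.737, -0.0]
ft_force: [-4.5, 0.6, 0.9]
finger_gap: 0.0158
grasp_force: 12.0
```

Emit:
servo_tool:
  moves:
    - [[0,-0.001,0],0,0.01]
    - [[0,0,0.001],0,0.01]
    - [[0,0,0.001],0,0.01]
    - [[0,0,0],0,0.01]
    - [[0,0,0],0,0.01]
    - [[0,0,0],0,0.01]
    - [[0,0,0],0,0.01]
    - [[0,0,0],0,0.01]

```text
time: 9.58
tcp_pos: [0.6321, 0.1729, 0.1431]
tool_rot: [0.001, 0.676, 0.737, 0.001]
ft_force: [-5.5, 0.5, 8.7]
finger_gap: 0.0161
grasp_force: 12.0
```

Emit:
servo_tool:
  moves:
    - [[0,0,0],0,0.02]
    - [[0,0,0],0,0.025]
    - [[0,0,0],0,0.035]
    - [[0,0,0],0,0.045]
    - [[0,0,0],0,0.045]
    - [[0,0,0],0,0.045]
    - [[0,0,0],0,0.045]
    - [[0,0,0],0,0.045]

```text
time: 10.25
tcp_pos: [0.6319, 0.1728, 0.1413]
tool_rot: [0.0, 0.676, 0.737, -0.0]
ft_force: [0.8, 0.6, 0.3]
finger_gap: 0.045
grasp_force: 0.0
```

Emit:
servo_tool:
  moves:
    - [[0,0,-0.012],0,0.045]
    - [[0,0,-0.015],0,0.045]
    - [[0,0,-0.015],0,0.045]
    - [[0,0,-0.015],0,0.045]
    - [[0,0,-0.015],0,0.045]
    - [[0,0,-0.012],0,0.045]
    - [[0,0,-0.01],0,0.045]
    - [[0,0,0],0,0.045]

```text
time: 10.92
tcp_pos: [0.6329, 0.173, 0.2379]
tool_rot: [0.001, 0.676, 0.737, 0.002]
ft_force: [-0.1, 0.2, 0.3]
finger_gap: 0.0452
grasp_force: 0.0
```

Emit:
servo_tool:
  moves:
    - [[0,-0.01,0],0,0.045]
    - [[-0.005,-0.02,0],0,0.045]
    - [[-0.005,-0.02,0],0,0.045]
    - [[-0.005,-0.02,0],0,0.045]
    - [[-0.005,-0.02,0],0,0.045]
    - [[-0.005,-0.02,0],0,0.045]
    - [[-0.005,-0.005,0],0,0.045]
    - [[0,0,0],0,0.045]

```text
time: 11.58
tcp_pos: [0.5178, 0.1321, 0.235]
tool_rot: [-0.0, 0.676, 0.737, -0.001]
ft_force: [0.8, 0.3, 0.2]
finger_gap: 0.0447
grasp_force: 0.0
```

```bash
python3 - <<'E'
from h import *; import pickle
s=telemetry.get_state(); p,d,i=cap("wrist"); pickle.dump((p,d,i,s),open("w4.pkl","wb")); print(s['tcp_pos'],s['ft_force'])
q,_,_=cap("scene"); save(np.vstack([p,cv2.resize(q[160:280,290:450],(560,420))])[::1],"w4"); a=cv2.imread("pics/w4.png"); cv2.imwrite("pics/w4.png",np.hstack([a[:420],a[420:,:240]][:1]+[cv2.resize(a[420:],(240,180),interpolation=3).repeat(1,0) if 0 else np.vstack([cv2.resize(a[420:],(240,180)),np.zeros((240,240,3),np.uint8)])]))
E
```

```text
[0.5178243  0.1321176  0.23502906] [0.82183162 0.3414448  0.18422473]
```

View pics/w4.png

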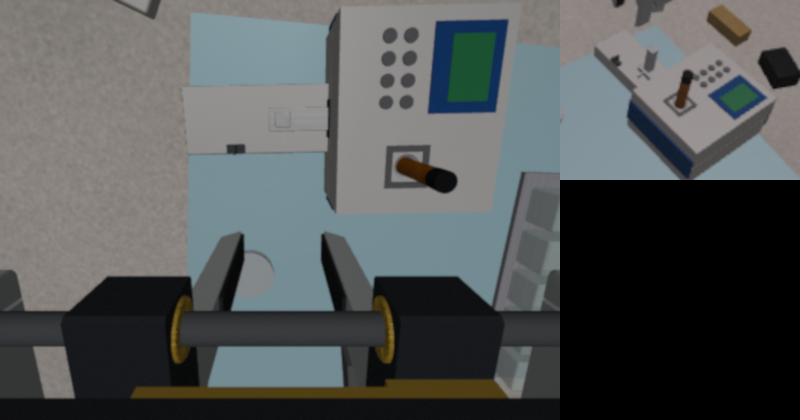

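```bash
python3 - <<'E'
from h import *; import pickle
p,d,i,s=pickle.load(open("w4.pkl","rb")); t=s['tcp_pos'];R=Rq(s['tool_rot'])
C=cloud(i,d); g=cv2.cvtColor(p,cv2.COLOR_RGB2GRAY)
m=(g<50).astype(np.uint8); n,l,st,c=cv2.connectedComponentsWithStats(m[:225,220:480])
for k in range(1,n):
    if st[k,4]>20: print(st[k],c[k]+[220,0]); 
cap_=C[170:195,430:458].reshape(-1,3); print("cap z",np.percentile(cap_[:,2],[50,80,95]))
z=C[100:140,260:310]; mk=(z[...,2]>.085)&(z[...,2]<.105); ys,xs=np.where(mk); print("post px",xs.min()+260,xs.max()+260,ys.min()+100,ys.max()+100,z[mk].mean(0),np.ptp(z[mk],axis=0))
z=C[140:158,222:250]; mk=(z[...,2]>.04); ys,xs=np.where(mk); print("clip px",xs.min()+222,xs.max()+222,ys.min()+140,ys.max()+140,z[mk].mean(0))
f=lambda a:cv2.resize(a,(400,400*a.shape[0]//a.shape[1]),interpolation=3)
save(np.vstack([cv2.resize(p[95:165,215:335],(800,467),interpolation=2)]),"w5")
for u,v,zz in [(282,119,.095),(236,148,.048)]: print(onz(i,u,v,zz), R.T@(onz(i,u,v,zz)-t))
E
```

```text
[ 209   21   51   91 2203] [447.98592828  66.96187018]
[108  99   2  16  23] [328.69565217 105.43478261]
[  8 146  15   7  92] [235.2173913 148.7173913]
[ 177  158   60   35 1101] [427.72933697 174.89736603]
cap z [0.17469596 0.17557893 0.17621744]
post px 275 290 112 127 [0.51215246 0.20470971 0.09499843] [0.01475219 0.01427749 0.00451846]
clip px 233 239 145 154 [0.46407599 0.16920416 0.05569887]
[0.51144735 0.20500129 0.095     ] [7.32500041e-02 1.36806507e-04 1.39983047e-01]
[0.46452966 0.17039249 0.048     ] [ 0.04284897 -0.04952548  0.1870731 ]
```

View pics/w5.png

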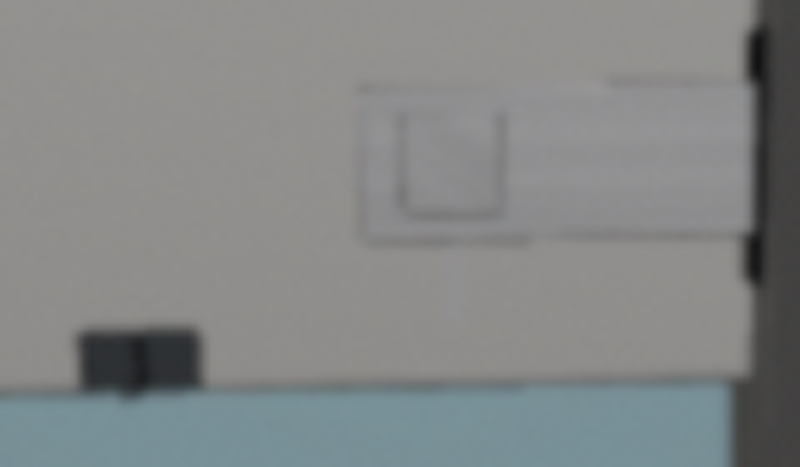

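Emit:
servo_tool:
  moves:
    - [[0.015,0.001,0],0,0.04]
    - [[0.025,0,0],0,0.04]
    - [[0.02,0,0],0,0.04]
    - [[0.013,0,0.01],0,0.04]
    - [[0,0,0.02],0,0.04]
    - [[0,0,0.02],0,0.04]
    - [[0,0,0.02],0,0.04]
    - [[0,0,0],0,0.04]

```text
time: 12.35
tcp_pos: [0.5121, 0.2053, 0.1605]
tool_rot: [-0.002, 0.676, 0.737, -0.004]
ft_force: [-0.5, -0.2, 0.4]
finger_gap: 0.0399
grasp_force: 0.0
```

```bash
python3 - <<'E'
from h import *
s=telemetry.get_state(); R=Rq(s['tool_rot']); t=s['tcp_pos']; print(t, R.T@(np.array([.5120,.2048,.095])-t),s['finger_gap'])
E
```

```text
[0.51206841 0.20528985 0.16049066] [-0.00036021  0.00045581  0.06548995] 0.03993576183917806
```

Emit:
servo_tool:
  moves:
    - [[0,0,0.012],0,0.04]
    - [[0,0,0.015],0,0.04]
    - [[0,0,0.015],0,0.04]
    - [[0,0,0.015],0,0.04]
    - [[0,0,0.015],0,0.04]
    - [[0,0,0.012],0,0.04]
    - [[0,0,0.008],0,0.04]
    - [[0,0,0],0,0.04]

```text
time: 13.02
tcp_pos: [0.514, 0.2056, 0.072]
tool_rot: [-0.001, 0.676, 0.737, -0.001]
ft_force: [-0.2, -0.3, -1.0]
finger_gap: 0.0399
grasp_force: 0.0
```

Emit:
servo_tool:
  moves:
    - [[0,0,0],0,0.03]
    - [[0,0,0],0,0.02]
    - [[0,0,0],0,0.01]
    - [[0,0,0],0,0.005]
    - [[0,0,0],0,0.005]
    - [[0,0,0],0,0.005]
    - [[0,0,0],0,0.005]
    - [[0,0,0],0,0.005]
  newtons: 30

```text
time: 13.68
tcp_pos: [0.5114, 0.2055, 0.074]
tool_rot: [-0.002, 0.676, 0.737, -0.002]
ft_force: [-6.6, 0.2, 5.2]
finger_gap: 0.0138
grasp_force: 30.0
```

Emit:
servo_tool:
  moves:
    - [[0,-0.004,0],0,0.005]
    - [[0,-0.007,0],0,0.005]
    - [[0,-0.008,0],0,0.005]
    - [[0,-0.008,0],0,0.005]
    - [[0,-0.008,0],0,0.005]
    - [[0,-0.008,0],0,0.005]
    - [[0,-0.005,0],0,0.005]
    - [[0,-0.002,0],0,0.005]
  newtons: 40

```text
time: 14.35
tcp_pos: [0.465, 0.2007, 0.074]
tool_rot: [0.002, 0.675, 0.738, 0.001]
ft_force: [6.5, -1.8, -3.0]
finger_gap: 0.0135
grasp_force: 40.0
```

Emit:
servo_tool:
  moves:
    - [[0,0,0],0,0.005]
    - [[0,0,0],0,0.005]
    - [[0,0,0],0,0.005]
    - [[0,0,0],0,0.005]
    - [[0,0,0],0,0.005]
    - [[0,0,0],0,0.005]
    - [[0,0,0],0,0.005]
    - [[0,0,0],0,0.005]

```text
time: 15.02
tcp_pos: [0.4656, 0.2007, 0.0739]
tool_rot: [0.001, 0.675, 0.737, 0.001]
ft_force: [4.9, -2.5, -1.7]
finger_gap: 0.0139
grasp_force: 40.0
```

```bash
python3 - <<'E'
from h import *; import pickle
ts=[]
D={}
for n in ["wrist","scene","top"]: D[n]=cap(n); ts.append(telemetry.get_state()['tcp_pos'])
pickle.dump(D,open("e.pkl","wb")); print(np.array(ts))
w=D["wrist"][0]; i=D["wrist"][2]; print("blade px",proj(i,[.4645,.1704,.048]))
sc=D["scene"][0]; tp=D["top"][0]
save(np.hstack([w[150:420,100:460],cv2.resize(sc[165:265,290:400],(297,270),interpolation=2)]),"e")
E
```

```text
[[0.46562712 0.20073509 0.07395309]
 [0.46563482 0.2007287  0.07393763]
 [0.46562372 0.20074807 0.07392685]]
blade px [275.76201344 281.69964985]
```

View pics/e.png

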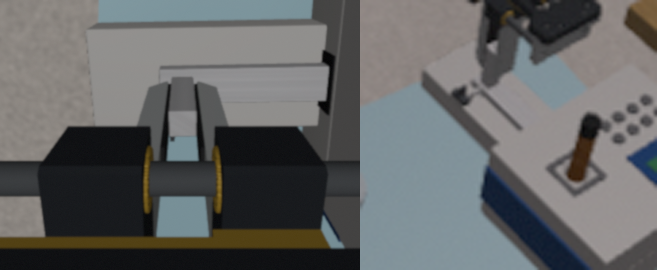

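Emit:
servo_tool:
  moves:
    - [[0,-0.001,0],0,0.005]
    - [[0,-0.001,0],0,0.005]
    - [[0,-0.001,0],0,0.005]
    - [[0,-0.001,0],0,0.005]
    - [[0,0,0],0,0.005]
    - [[0,0,0],0,0.005]
    - [[0,0,0],0,0.005]
    - [[0,0,0],0,0.005]

```text
time: 15.83
tcp_pos: [0.4617, 0.2003, 0.0739]
tool_rot: [0.002, 0.675, 0.737, 0.001]
ft_force: [5.4, -2.4, -1.3]
finger_gap: 0.0137
grasp_force: 40.0
```

```bash
python3 - <<'E'
from h import *; import pickle
D={}
for n in ["wrist","scene"]: D[n]=cap(n)
s=telemetry.get_state(); t=s['tcp_pos']; R=Rq(s['tool_rot'])
pickle.dump((D,s),open("e2.pkl","wb")); print(t,R.T@(np.array([.4645,.1704,.048])-t))
w,d,i=D["wrist"]; S=D["scene"][2]
b=proj(i,[.4645,.1704,.048]); P=t+R@[0,-.0,-.008]; print("blade",b,"post axis",proj(i,[t[0],t[1],.095]),proj(i,[t[0],t[1],.045]))
q=R[:,0]; pt=np.array([t[0],t[1],.044])-q*.025; print("pointer tip wrist",proj(i,pt),"scene",proj(S,pt),"blade scene",proj(S,[.4645,.1704,.048]))
g=w[205:310,250:310]; 
x=cv2.resize(D["scene"][0][180:240,300:360],(600,600),interpolation=2)[:, :400]
save(np.hstack([cv2.resize(w[220:310,252:312],(400,600),interpolation=2),cv2.resize(D["scene"][0][180:225,305:335],(400,600),interpolation=2)]),"e2")
E
```

```text
[0.4617365  0.20033556 0.07394615] [-3.00234444e-02  4.56166253e-05  2.59916945e-02]
blade [281.73252643 281.59389589] post axis [281.6566659  272.66641139] [281.52609365 236.91868093]
pointer tip wrist [281.52690564 271.7961457 ] scene [329.47816935 197.72372858] blade scene [328.20750532 197.61000876]
```

View pics/e2.png

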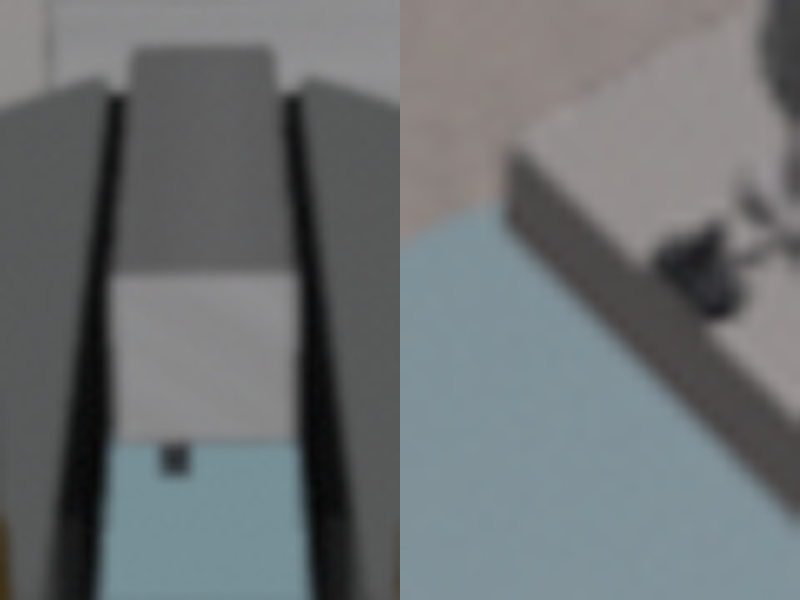

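```bash
python3 - <<'E'
from h import *; import pickle
p,d,i4,s4=pickle.load(open("w4.pkl","rb")); L=lambda x,y:(215+(x-3)/6.667,95+(y-3)/6.667)
a=[onz(i4,*L(5,392),.03),onz(i4,*L(725,379),.03)]; e=a[1]-a[0]; print("bed yaw",np.degrees(np.arctan2(e[1],e[0])))
a=[onz(i4,*L(370,240),.042),onz(i4,*L(740,237),.042)]; e=a[1]-a[0]; print("slide yaw",np.degrees(np.arctan2(e[1],e[0])))
# automatic bed edge fit (blue mat vs white bed)
hs=cv2.cvtColor(p,cv2.COLOR_RGB2HSV)[...,1]; pts=[]
for u in list(range(192,226))+list(range(250,322)):
    col=hs[140:165,u].astype(float); k=np.argmax(np.diff(col)); pts.append(onz(i4,u,140+k+.5,.03)[:2])
pts=np.array(pts); vx,vy,_,_=cv2.fitLine(pts.astype(np.float32),cv2.DIST_HUBER,0,.01,.01).ravel(); print("bed fit yaw",np.degrees(np.arctan2(vy*np.sign(vx),abs(vx))))
D,s=pickle.load(open("e2.pkl","rb")); w,_,i=D["wrist"]; t=s['tcp_pos']
B=onz(i,278.2,289,.048); Pt=onz(i,282.4,(220+357/6.667),.095); print(B,Pt)
for y in (4,5,6):
    r=np.array([np.cos(np.radians(y)),np.sin(np.radians(y))]); print(y,"post-blade",(Pt-B)[:2]@r*1e3, "w4 blade vs post",(onz(i4,282.9,119.3,.095)-onz(i4,236,149,.048))[:2]@r*1e3)
# top edges numerically
g=cv2.cvtColor(w,cv2.COLOR_RGB2GRAY); print(g[289,262:300]); print(g[275,262:304])
E
```

```text
bed yaw 6.013304445098208
slide yaw 5.434667087506396
bed fit yaw 6.0665064
[0.46264671 0.16481668 0.048     ] [0.46214452 0.19989227 0.095     ]
4 post-blade 1.94578615956256 w4 blade vs post 50.066528083384625
5 post-blade 2.5567634588018247 w4 blade vs post 50.618588403679276
6 post-blade 3.166961943123615 w4 blade vs post 51.15522981159288
[ 24  12   9  11  12  41  90 127 136 137 137 137 134 116  82  57  50  62
  98 128 136 137 137 137 137 137 137 137 137 136 137 137 136 132 108  55
  16   9]
[ 70  40  19  14  12  26  64 104 130 139 140 140 139 139 138 137 137 137
 137 138 138 138 137 137 137 136 136 136 135 135 135 135 130 114  77  35
  14  13  15  34  61  82]
```

Emit:
servo_tool:
  moves:
    - [[0,-0.001,0],0,0.005]
    - [[0,-0.001,0],0,0.005]
    - [[0,-0.0005,0],0,0.005]
    - [[0,0,0],0,0.005]
    - [[0,0,0],0,0.005]
    - [[0,0,0],0,0.005]
    - [[0,0,0],0,0.005]
    - [[0,0,0],0,0.005]

```text
time: 16.6
tcp_pos: [0.4594, 0.2001, 0.0739]
tool_rot: [0.002, 0.675, 0.737, 0.001]
ft_force: [5.3, -2.1, -2.5]
finger_gap: 0.0144
grasp_force: 40.0
```

```bash
python3 - <<'E'
from h import *
w,_,i=cap("wrist"); s=telemetry.get_state(); print(s['tcp_pos'],s['ft_force'],s['finger_gap'])
g=cv2.cvtColor(w,cv2.COLOR_RGB2GRAY)
for r in (287,288,289,290): print(g[r,266:300])
print(g[275,262:304])
def cen(r,lo,hi):
    v=137.-g[r,lo:hi]; v[v<15]=0; return (v*np.arange(lo,hi)).sum()/v.sum()
c=np.mean([cen(r,272,293) for r in (288,289)]); x=np.where(g[275,262:304]>75)[0]+262; x=x[x<300]; pc=(x.min()+x.max())/2
B=onz(i,c,289,.048);P=onz(i,pc,273.6,.095)
print(c,pc,[(P-B)[:2]@[np.cos(a),np.sin(a)]*1e3 for a in np.radians([5,5.5,6])])
q,_,S=cap("scene"); 
f=lambda z,l:np.array([P[0],P[1],z])-l*np.array([-.096,.995,0])
for l in (.009,.017,.025,.032): u=proj(S,f(.044,l)); print(l,u.round(1))
print(cv2.cvtColor(q,cv2.COLOR_RGB2GRAY)[190:208,318:350])
E
```

```text
[0.45937388 0.20007912 0.07392059] [ 5.36421153 -2.28927204 -1.00992889] 0.01380671380539862
[ 12  35  80 117 131 134 134 134 134 133 132 133 129 110  75  58  61  79
 108 127 133 133 133 133 133 133 133 133 132 122  93  46  12   9]
[ 12  39  88 125 136 136 137 136 136 136 136 137 132 111  70  50  53  76
 109 131 136 137 136 136 136 136 136 136 135 129 104  53  12  11]
[ 11  40  91 126 135 137 136 137 135 136 136 136 132 111  71  51  56  77
 109 131 136 135 136 136 135 136 137 137 136 131 107  56  16   8]
[ 15  43  91 127 136 137 137 136 136 136 136 137 133 114  80  68  72  90
 115 132 136 137 136 137 137 136 136 137 136 132 108  58  16   8]
[ 69  40  16  13  12  25  61 103 129 138 140 139 139 138 137 136 137 136
 137 137 137 137 138 137 136 136 135 135 135 135 135 133 130 113  77  35
  13  13  18  33  61  81]
281.4828436374918 282.5 [np.float64(0.4237376319734577), np.float64(0.7288363984735545), np.float64(1.0338796612601038)]
0.009 [333.4 194.9]
0.017 [331.2 196.2]
0.025 [328.9 197.4]
0.032 [327.  198.5]
[[143 143 143 144 143 144 143 143 144 144 144 144 144 144 137 111  79  73
   7
[... 1616 characters left out ...]
8 146 146 146 145 145 146 146 147]
 [126  98  73  74  73  74  73  71  67  52  35  57 106 140 145 145 144 144
  145 140 116  82  89 127 147 145 145 146 145 144 146 146]
 [138 126  98  73  73  72  74  74  71  74 103 128 137 144 145 144 145 146
  145 145 140 115  83  89 128 150 145 146 146 145 145 146]
 [141 139 127  99  74  75  73  73  74  74  99 134 147 144 145 145 145 145
  145 145 144 140 117  84  89 127 149 145 147 146 145 145]
 [141 142 139 126  98  73  73  74  73  73  79 103 134 147 145 145 145 145
  146 146 145 144 140 120  89  87 125 147 146 146 146 145]
 [141 141 141 139 127  99  73  73  74  73  73  78 102 133 146 146 145 145
  146 145 146 146 145 141 124  90  86 123 146 145 145 146]]
```

Emit:
servo_tool:
  moves:
    - [[0,-0.0005,0],0,0.005]
    - [[0,0,0],0,0.005]
    - [[0,0,0],0,0.005]
    - [[0,0,0],0,0.005]
    - [[0,0,0],0,0.005]
    - [[0,0,0],0,0.005]
    - [[0,0,0],0,0.005]
    - [[0,0,0],0,0.005]

```text
time: 17.37
tcp_pos: [0.4589, 0.2, 0.0739]
tool_rot: [0.002, 0.675, 0.737, 0.001]
ft_force: [6.1, -2.3, -2.1]
finger_gap: 0.0137
grasp_force: 40.0
```

```bash
python3 -c "
from plant import job; print(job.hand_in())"
```

```text
the job is handed in; nothing more can be done
None
```

The job is handed in at about 17 s: the tall tube is seated in the photometer well and released, with its cap measured at 175.6 mm against 175 mm expected. The gripper is holding the slide about 53 mm out, with the pointer level with the mark clip to roughly 1 mm by the last wrist-camera check, after which I pulled it a final 0.5 mm.

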